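# Work the worn combination bolt on the tool case

### The job

Unlock the tool case: its combination bolt is coded 4 on the dial next to the staple and 9 on the other dial, and has to be drawn out of the staple, all the way to the end of its travel. The lock is worn and each dial lets the bolt pass a little to one side of its figure, so keep a light pull of about 8 newtons on the bolt by the dial in hand while you work that dial slowly across its figure until you feel the bolt give; never force the bolt or a dial against the lock with more than 25 newtons. Leave the spanner, tape roll and parts bin where they are, and let go at the end.

Things in the scene. Friction and masses are not known exactly. Their poses are not given: they have to be found in the camera images.
- case: Grey moulded tool case, shut, held fast on the bench: 240 mm (its x) by 380 mm (its y) by 130 mm high. Origin: centre of its underside; x points from its front (handle, catches) to its rear, z up. The lock is screwed on the lid near the front edge.
- guide: Steel guide of the bolt, fixed on the lid: plate 84 mm (x) by 176 mm (y), side rails 19 mm high. Axes as the case's. Origin: on the lid's top face (130 mm above the bench), under the bolt's centre when locked. Two hidden fence pins in it meet the dials' wheels at 22 mm radius; a pin in its gate also holds that dial from turning, so do not twist on once the bolt has given.
- staple (a point): Steel loop, 28 mm wide and 36 mm high, standing on the lid at the -y end of the lock. This point: middle of its opening, 85 mm to -y of the guide's origin. The bolt's pin passes through it.
- bolt: Sliding dark block 61 mm (x) by 136 mm (y), top face 34 mm above its origin; a 10 mm pin out of its -y end passes the staple; two dials on top. Slides only along y of the guide, unsprung, about 2 N friction, stays where left. Its y in the guide's frame: 0 locked, 24 mm at the end (drawn). Blocked rigidly at 1.5 mm until dial_a is right, then at 8.5 mm until dial_b is right.
- dial_a: Dial next to the staple, 34 mm to -y of the bolt's centre, code 4. Knob turning about vertical z, stiff (0.05 N m), no clicks or stops; a 29 x 11 mm grip bar, from 4 to 24 mm above the bolt's top face, on a 33 mm disc. Origin: on the axis at the bolt's top face; x along the bar to its pointed end. Starts 17 to 67 degrees anticlockwise (from above) of its figure.
- pointer_a (a point): Pointed end of dial_a's bar, marked by a dark line on top, 18.5 mm from the axis, 24 mm above the bolt's top face. It shows the figure. Within about 5 degrees of the right spot the wheel's gate lets the bolt pass; at 5 to 8 degrees it may start to give and catch. Through wear that spot lies 8 to 17 degrees off the figure, to one side or the other.
- figure_a (a point): The figure 4 of dial_a, marked on the bolt's top face 24.6 mm from the dial's axis. Figures 0 to 9 stand around each dial at 36 degree steps, clockwise seen from above, 0 towards +x of the bolt (the case's rear); so 4 lies 144 degrees clockwise from +x.
- dial_b: Dial away from the staple, 34 mm to +y of the bolt's centre, code 9. Same make, size, axes and figures as dial_a. Starts 34 to 78 degrees clockwise (from above) of its figure.
- pointer_b (a point): Pointed end of dial_b's bar, as pointer_a. Its right spot, where dial_b's wheel lets the bolt pass, also lies 8 to 17 degrees to one side or the other of its figure.
- figure_b (a point): The figure 9 of dial_b, marked on the bolt's top face 24.6 mm from the dial's axis, 36 degrees anticlockwise from the bolt's +x.
- spanner: Bystander: steel spanner, 170 mm, lying along y on the lid behind the lock. Leave it.
- tape_roll: Bystander: roll of foil tape, 96 mm across, 50 mm high, flat on the bench to the -y side of the case. Leave it.
- parts_bin: Bystander: blue open parts bin, 150 x 100 x 60 mm, on the bench to the +y side of the case. Leave it.

How it is judged (in metres and radians):
At the end, for the whole second after the job is handed in: The bolt stands drawn, within 1.5 mm of the end of its 24 mm travel, and at rest (y of bolt in the frame of guide above 0.0225 m and linear speed of bolt below 0.005 m/s); the robot touches nothing.
It fails at once if the bolt or a dial was forced against the lock's fence pins with more than 25 N (contact force between guide and bolt above 25 N).
It fails at once if a bystander was moved by more than 15 mm (distance of any of spanner, tape_roll, parts_bin from where it was at the start of the episode above 0.015 m).
It also fails if it takes over 61 s, if anything falls off the work surface, if the arm or the gripper's body presses on something with over 40 N, if the wrist force passes 120 N, or if a joint passes its speed limit or range.

### The arm

A 6-joint arm with a two-finger parallel gripper is mounted at the origin on the work surface. World frame = base frame: x ahead of the robot, y to its left, z up, the work surface at z = 0. Lengths are in m, angles in degrees, forces in N, time in s.
With the tool pointing down it reaches from about 0.35 to 0.85 m from the base axis. Payload 8.1 kg.
Tool frame: the origin (TCP) lies at the very end of the fingers, on their centre line; the grasp point (between the pads) lies 19 mm behind it; z points along the fingers, y is the line along which they close (so a half turn about z gives the same grasp; the last joint's range is limited). The gripper opens to 85 mm and grips with 20 to 120 N. Pads are 22 mm wide; open, the fingers measure 114 mm over their backs; the gripper's body (76 mm by 85 mm) begins 54 mm behind the grasp point. The pads swing forward as they close: fully open they stand 13 mm farther back than shut.
Start: joints at [60.711, 7.471, 85.268, -0, 87.261, -4.893], TCP at [0.248, 0.546, 0.231] pointing down, gripper open.
Joint ranges: [-169.43, 169.43], [-51.17, 129.36], [1.28, 143.12], [-76.62, 256.62], [0, 156.53], [-152.29, 152.29]. Speed limits (degrees/s): [136.94, 136.94, 159.86, 180, 180, 180].

### API

Orientations are given as a 3x3 rotation matrix whose columns are the frame's x, y, z axes.
In Python, from plant import ctrl, imaging, recognise, cut_out, landmark_of gives the robot as it stands.
- The arm moves only by the shell command python3 -m pendant 'ROWS' [OPENING] [FORCE]. ROWS is JSON, a list of rows, each a list of 6 numbers: the shift along the tool's x, y, z in units of 60 mm (1.0 is 60 mm), then the turn, a rotation vector about the tool's x, y, z in rad. A call has 1 to 12 rows; each row shifts and turns the commanded pose from where the row before left it, along the tool's axes as they then stand; what a row does not reach is not made up. A row lasts 1/8 s, in which the tool goes at most 62.5 mm and 10.7 degrees, less where a joint would pass 70% of its speed; a pose out of reach is approached as far as the arm can. A call is refused whole if a number of a shift passes 1 or a number of a turn 0.188, either way. A call with a gripper value outside its range is refused whole. OPENING is the opening, from 0 (shut) to 1 (fully open), set as the call begins (- or left out, the last holds). The fingers move at their own pace and stop on an object; FORCE is the grip in N (left out, the last holds). Time passes only in rows, so rows that do not move let the fingers close. It gives the time, the measured TCP pose, the force, the opening and the grip force at its end, in the units of the state.
- ctrl.read_state(): the state, without advancing time (a new reading comes with each control period).
- imaging.get_image(name): name is "side" or "top"; returns (picture, depth): 400x640x3 uint8, red, green, blue; 400x640 float32, m along the optical axis (not along the pixel's ray), 0 where there is no reading.
- imaging.calibration(name): a dict with "fx", "fy", "cx", "cy" (pixels), "D" ([k1, k2, p1, p2, k3] as OpenCV has them; the pictures are not rectified), "extrinsics" (4x4, takes a point from camera to world coordinates). Camera axes: x right, y down, z forward; pixel columns grow to the right and rows downward; lengths in m; the calibration is good to about 2 mm. A picture is of the moment at which its call begins. calibration takes no time and is no camera call.
- ctrl.hand_in(): hands the job in; it is judged then, once.
Trained networks look in the newest picture that a camera, given by its name, has taken for a name from the list of things; names that differ only in an ending like _2 or _b are one class to them, and where a whole thing is asked for, a point or a joint stands for the part that bears it (a point fixed in the world has none). Each returns a list of dicts, best first, with "p" (0 to 1); they miss things now and then, are a little off and sometimes report something else, mostly with a low value. They report only what shows in the picture. A call takes as long as a camera call.
- recognise(camera, target): "at" ([x, y, z] in m, in world coordinates, good to about 4 mm: the middle of the surface that is visible of it).
- cut_out(camera, target): "mask" (400x640 bool, what is visible of it).
- landmark_of(camera, target): "at" ([x, y, z] in m, in world coordinates, good to about 4 mm: a listed point, or the origin of a listed thing).
The state is a dict: "time_s": time; "qpos": joint angles; "joint_velocities": joint speeds; "joint_efforts": joint torques, N m; "position": TCP position; "ee_rot": TCP orientation; "wrist_force": force on the tool from outside, world axes, zero at the start; "moment": the same for the moment, N m; "gripper_width": finger opening in m; "grasp_force": force on a finger pad.
Only numpy, scipy, OpenCV 4.12 (cv2) and the standard library are available. Lean on these libraries where they do the work, as an engineer would, in place of code of your own. Each camera call takes 0.05 s, during which the arm holds its last target. There are 200 camera calls.

## Working session

There is one attempt and no reset: what is moved stays moved. The work goes in short steps, Python scripts to look and compute and a shell command to move; the robot and the scene stay as the last step left them, time stands still between calls to the robot, and variables do not carry over. Pictures are saved under pics/ and viewed, at most 10 in all, crops included, and the job is handed in when it is done.

```bash
ls; mkdir -p pics; cat > h.py <<'E'
import numpy as np, cv2
from plant import ctrl, imaging, recognise, cut_out, landmark_of
np.set_printoptions(precision=4,suppress=True)
E
python3 - <<'E'
from h import *
for c in ("top","side"):
    im,d=imaging.get_image(c); cv2.imwrite(f"pics/{c}0.png",im[:,:,::-1])
    K=imaging.calibration(c); print(c,K["fx"],np.array(K["extrinsics"]))
    np.savez(f"{c}0.npz",im=im,d=d)
    for t in ["case","guide","staple","bolt","dial_a","dial_b","pointer_a","pointer_b","figure_a","figure_b"]:
        r=landmark_of(c,t); print(t,[(round(x["p"],2),np.array(x["at"])) for x in r[:3]])
s=ctrl.read_state(); print(s["time_s"],s["position"],np.array(s["ee_rot"]),s["wrist_force"])
E
```

```text
pics
top 391.20573445242525 [[-0.0093 -0.9862  0.1651  0.4298]
 [-1.      0.0094 -0.      0.0358]
 [-0.0015 -0.1651 -0.9863  1.269 ]
 [ 0.      0.      0.      1.    ]]
case [(0.79, array([ 0.5738, -0.0095,  0.0047]))]
guide [(0.68, array([0.5203, 0.0031, 0.1284])), (0.31, array([ 0.4986, -0.0431,  0.1847]))]
staple [(0.61, array([ 0.5029, -0.0779,  0.1538])), (0.19, array([0.7049, 0.2679, 0.0002]))]
bolt [(0.9, array([ 0.5187, -0.0009,  0.1348]))]
dial_a [(0.41, array([ 0.5135, -0.0271,  0.1651])), (0.4, array([0.5248, 0.0395, 0.1639]))]
dial_b [(0.41, array([ 0.5135, -0.0271,  0.1651])), (0.4, array([0.5248, 0.0395, 0.1639]))]
pointer_a [(0.62, array([0.5425, 0.0206, 0.1854])), (0.55, array([ 0.4996, -0.0414,  0.1862]))]
pointer_b [(0.62, array([0.5425, 0.0206, 0.1854])), (0.55, array([ 0.4996, -0.0414,  0.1862]))]
figure_a [(0.91, array([0.5513, 0.0441, 0.1616])), (0.8, array([ 0.4905, -0.0395,  0.1677]))]
figure_b [(0.91, array([0.5513, 0.0441, 0.1616])), (0.8, array([ 0.4905, -0.0395,  0.1677]))]
side 509.8803098758345 [[ 0.9994 -0.0075  0.0352  0.5681]
 [-0.0318 -0.6443  0.7641
[... 496 characters left out ...]
]))]
dial_b [(0.4, array([ 0.5163, -0.0295,  0.1623])), (0.4, array([0.5244, 0.032 , 0.1669]))]
pointer_a [(0.54, array([ 0.4968, -0.0474,  0.1868])), (0.48, array([0.5452, 0.0203, 0.1877]))]
pointer_b [(0.54, array([ 0.4968, -0.0474,  0.1868])), (0.48, array([0.5452, 0.0203, 0.1877]))]
figure_a [(0.82, array([ 0.4864, -0.0409,  0.168 ])), (0.68, array([0.5494, 0.0415, 0.1619])), (0.64, array([ 0.5627, -0.3122,  0.0039]))]
figure_b [(0.82, array([ 0.4864, -0.0409,  0.168 ])), (0.68, array([0.5494, 0.0415, 0.1619])), (0.64, array([ 0.5627, -0.3122,  0.0039]))]
1.1 [0.2478 0.5464 0.2313] [[-0.9107  0.413   0.    ]
 [ 0.413   0.9107  0.    ]
 [-0.      0.     -1.    ]] [-0.3711  0.1433  0.528 ]
```

```bash
cat >> h.py <<'E'
def K(c):
    k=imaging.calibration(c); return np.array([[k["fx"],0,k["cx"]],[0,k["fy"],k["cy"]],[0,0,1.]]),np.array(k["D"]),np.array(k["extrinsics"])
def proj(c,p):
    M,D,E=K(c); W=np.linalg.inv(E); return cv2.projectPoints(np.atleast_2d(p).astype(float),cv2.Rodrigues(W[:3,:3])[0],W[:3,3],M,D)[0][:,0]
def onplane(c,uv,z):
    M,D,E=K(c); n=cv2.undistortPoints(np.array(uv,float).reshape(-1,1,2),M,D)[:,0]
    r=np.c_[n,np.ones(len(n))]@E[:3,:3].T; return E[:3,3]+r*((z-E[2,3])/r[:,2])[:,None]
E
python3 - <<'E'
from h import *
c=np.array([.519,0.003,.164])
out=[]
for cam in("top","side"):
    im=np.load(f"{cam}0.npz")["im"]; u,v=proj(cam,c)[0].astype(int); 
    h=36; w=50
    cr=im[v-h:v+h,u-w:u+w,::-1]; print(cam,u-w,v-h); out.append(cv2.resize(cr,None,fx=8,fy=8,interpolation=cv2.INTER_CUBIC)[:576])
    cv2.imwrite(f"pics/{cam}_crop.png",out[-1])
E
```

```text
top 288 194
side 235 179
```

View pics/top_crop.png

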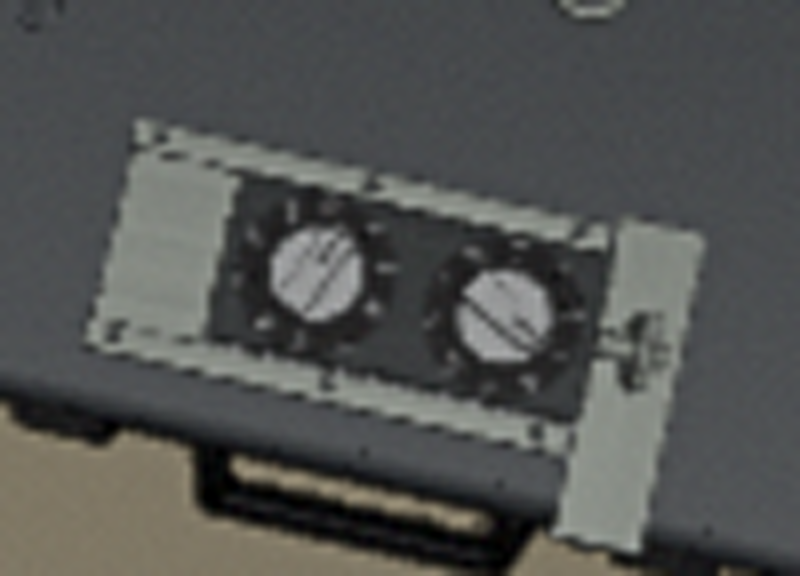

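View pics/side_crop.png

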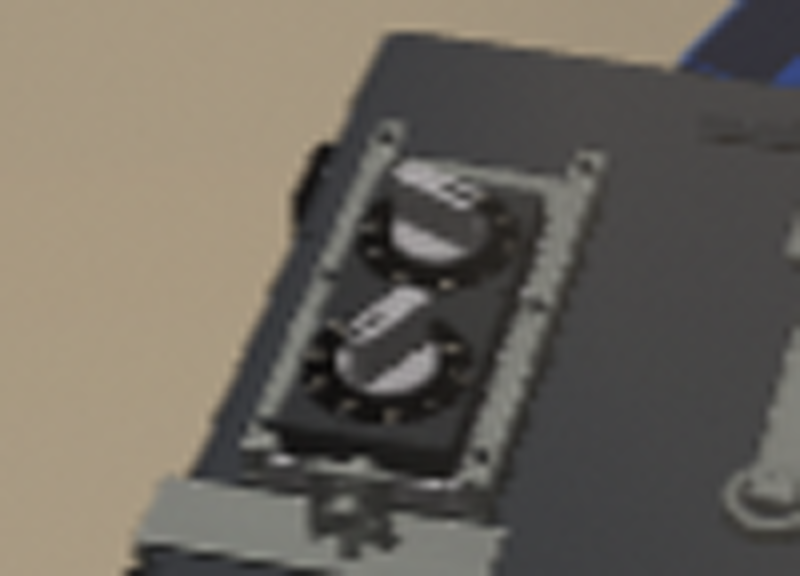

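View pics/side0.png

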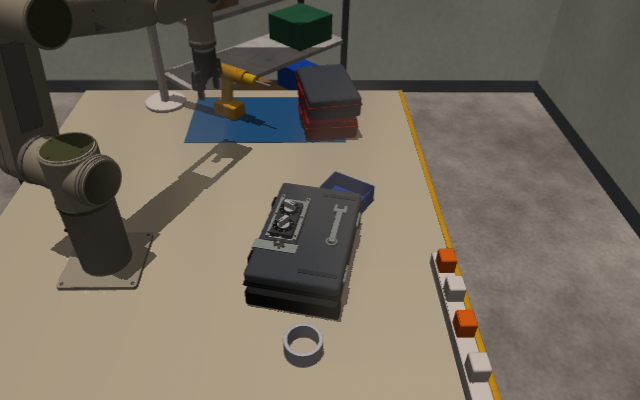

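Both crops agree. In the top crop, dial_b is at (317,272) with its pointer up and to the right. Dial_a is at (505,318) with its pointer down and to the right, and the staple is at (645,350). I'll now refine yaw, centres and bar angles.

```bash
python3 - <<'E'
from h import *
o=np.array([288,194]);T=lambda *p:onplane("top",o+np.array(p)/8.,Z)
a=lambda d:np.degrees(np.arctan2(d[1],d[0]))
Z=.149; P=T((140,122),(605,245),(92,340),(572,450)); print(P); print("yaw",a(P[0]-P[1])-90,a(P[2]-P[3])-90)
Z=.188; print("bar b",a(np.diff(T((308,308),(360,255)),axis=0)[0]),"bar a",a(np.diff(T((460,295),(540,350)),axis=0)[0]))
print("dial centres top",T((317,272),(505,318)))
o=np.array([235,179]);S=lambda *p:onplane("side",o+np.array(p)/8.,Z)
print("side bar a",a(np.diff(S((430,297),(380,341)),axis=0)[0]),"top-centre a",S((388,313)),"b",S((438,185)))
R={}
for i in range(5):
  for c in("top","side"):
    imaging.get_image(c)
    for t in("dial_a","pointer_a","figure_a","staple","guide"):
        for x in landmark_of(c,t):
            q=np.array(x["at"]); 
            if x["p"]<.3 or abs(q[1])>.15 or q[2]<.1: continue
            k=t+("+" if q[1]>0.01 and t[-2:]=="_a" else ""); R.setdefault((k),[]).append(q)
m={k:np.median(v,0) for k,v in R.items()}
for k in m: print(k,m[k],np.std(R[k],0))
print(a(m["pointer_a"]-m["dial_a"]),a(m["figure_a"]-m["dial_a"]),a(m["pointer_a+"]-m["dial_a+"]),a(m["figure_a+"]-m["dial_a+"]),ctrl.read_state()["time_s"])
E
```

```text
[[ 0.5834  0.097   0.149 ]
 [ 0.5373 -0.0698  0.149 ]
 [ 0.5051  0.1142  0.149 ]
 [ 0.4645 -0.0563  0.149 ]]
yaw -15.451850197723203 -13.385200791608625
bar b -45.00890524936178 bar a -125.1948488586156
dial centres top [[ 0.5252  0.0337  0.188 ]
 [ 0.5087 -0.031   0.188 ]]
side bar a -126.43042815834252 top-centre a [[ 0.5143 -0.0332  0.188 ]] b [[0.5297 0.0325 0.188 ]]
dial_a [ 0.5138 -0.0294  0.164 ] [0.0026 0.0013 0.0014]
dial_a+ [0.5261 0.033  0.1635] [0.0058 0.0052 0.0069]
pointer_a [ 0.4998 -0.0447  0.188 ] [0.0017 0.002  0.0038]
pointer_a+ [0.543  0.022  0.1861] [0.0023 0.0017 0.0023]
figure_a [ 0.4889 -0.0401  0.1666] [0.0031 0.0019 0.0012]
figure_a+ [0.5495 0.0423 0.1615] [0.001  0.0014 0.0018]
staple [ 0.5009 -0.0801  0.1502] [0.0436 0.0383 0.0086]
guide [0.519  0.0014 0.1292] [0.0068 0.0109 0.0172]
-132.36644556989222 -156.50986575353798 -33.13726530468627 21.67464911902415 4.1
```

```bash
cat >> h.py <<'E'
def plan(p1,yaw1,n):
    "rows to go level to p1 with tool-x yaw yaw1 (deg), tool down"
    s=ctrl.read_state(); p=np.array(s["position"]); R=np.array(s["ee_rot"]); y=np.arctan2(R[1,0],R[0,0])
    dy=((yaw1-np.degrees(y)+180)%360-180)*np.pi/180/n
    for i in range(n):
        f=y+dy*i; d=(np.array(p1)-p)/n/.06; c,sn=np.cos(f),np.sin(f)
        print([round(float(v),3) for v in (c*d[0]+sn*d[1], sn*d[0]-c*d[1], -d[2],0,0,-dy)])
E
python3 -c "
from h import *
plan([.513,-.031,.225],53,11)"
```

```text
[-0.727, -0.631, 0.009, 0.0, 0.0, 0.163]
[-0.82, -0.505, 0.009, 0.0, 0.0, 0.163]
[-0.891, -0.365, 0.009, 0.0, 0.0, 0.163]
[-0.938, -0.216, 0.009, 0.0, 0.0, 0.163]
[-0.961, -0.061, 0.009, 0.0, 0.0, 0.163]
[-0.958, 0.096, 0.009, 0.0, 0.0, 0.163]
[-0.93, 0.25, 0.009, 0.0, 0.0, 0.163]
[-0.877, 0.397, 0.009, 0.0, 0.0, 0.163]
[-0.801, 0.534, 0.009, 0.0, 0.0, 0.163]
[-0.704, 0.657, 0.009, 0.0, 0.0, 0.163]
[-0.588, 0.762, 0.009, 0.0, 0.0, 0.163]
```

```bash
python3 -m pendant '[[-0.73,-0.63,0,0,0,0.163],[-0.82,-0.5,0,0,0,0.163],[-0.89,-0.37,0,0,0,0.163],[-0.94,-0.22,0,0,0,0.163],[-0.96,-0.06,0,0,0,0.163],[-0.96,0.1,0,0,0,0.163],[-0.93,0.25,0,0,0,0.163],[-0.88,0.4,0,0,0,0.163],[-0.8,0.53,0,0,0,0.163],[-0.7,0.66,0,0,0,0.163],[-0.59,0.76,0,0,0,0.163],[0,0,0,0,0,0]]' 0.4 40
python3 -c "
from h import *
plan([.513,-.031,.171],53,3)"
```

```text
time_s: 5.6
position: [0.5135, -0.035, 0.2311]
ee_rot: [[0.609, 0.793, -0.0], [0.793, -0.609, -0.001], [-0.001, 0.0, -1.0]]
wrist_force: [-1.5, 0.1, -0.1]
gripper_width: 0.0343
grasp_force: 0.0
[0.016, -0.016, 0.334, 0.0, 0.0, -0.003]
[0.016, -0.016, 0.334, 0.0, 0.0, -0.003]
[0.016, -0.016, 0.334, 0.0, 0.0, -0.003]
```

```bash
python3 -m pendant '[[0.05,-0.05,0.25,0,0,0],[0,0,0.25,0,0,0],[0,0,0.2,0,0,0],[0,0,0.15,0,0,0],[0,0,0.12,0,0,0],[0,0,0,0,0,0]]'
python3 - <<'E'
from h import *
im,d=imaging.get_image("side"); u,v=proj("side",[.519,0,.18])[0].astype(int)
cv2.imwrite("pics/s1.png",cv2.resize(im[v-45:v+35,u-50:u+50,::-1],None,fx=7,fy=7,interpolation=cv2.INTER_CUBIC))
E
```

```text
time_s: 6.35
position: [0.5118, -0.027, 0.1725]
ee_rot: [[0.603, 0.797, -0.001], [0.797, -0.603, 0.0], [-0.0, -0.001, -1.0]]
wrist_force: [-0.3, 0.6, -0.0]
gripper_width: 0.0343
grasp_force: 0.0
```

View pics/s1.png

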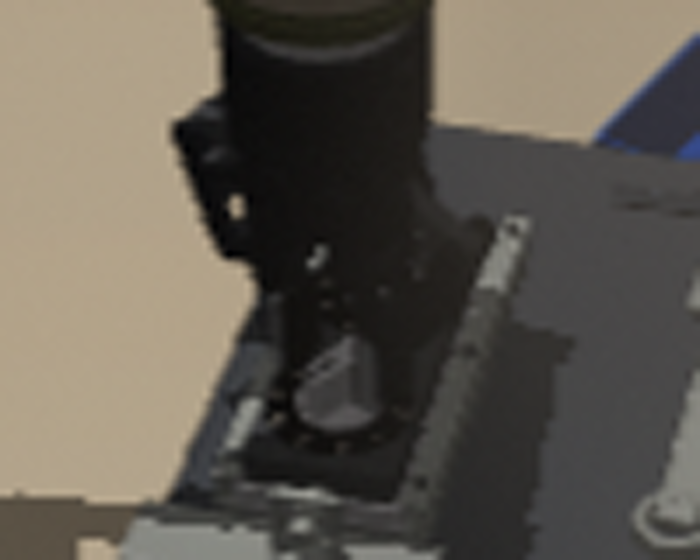

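The fingers straddle dial_a's bar at about (340,385) and sit slightly towards +y. I'll correct by about 4 mm and close gently.

```bash
python3 -m pendant '[[-0.04,0.05,0.02,0,0,0],[0,0,0,0,0,0]]'; python3 -m pendant '[[0,0,0,0,0,0],[0,0,0,0,0,0],[0,0,0,0,0,0],[0,0,0,0,0,0]]' 0 20
```

```text
time_s: 6.65
position: [0.5134, -0.0313, 0.1722]
ee_rot: [[0.604, 0.797, 0.001], [0.797, -0.604, -0.0], [0.0, 0.001, -1.0]]
wrist_force: [-0.1, -0.5, -0.6]
gripper_width: 0.0343
grasp_force: 0.0
time_s: 7.15
position: [0.5123, -0.0307, 0.1722]
ee_rot: [[0.604, 0.797, -0.002], [0.797, -0.604, 0.0], [-0.001, -0.002, -1.0]]
wrist_force: [-5.4, 1.0, 4.9]
gripper_width: 0.0103
grasp_force: 24.7
```

```bash
python3 -m pendant '[[-0.005,-0.007,-0.005,0,0,0],[0,0,0,0,0,0],[0.015,-0.007,0,0,0,0],[0,0,0,0,0,0]]' 0 35; python3 -c "
from h import *
s=ctrl.read_state();print(s['moment'],np.array(s['position']),s['wrist_force'])"
```

```text
time_s: 7.65
position: [0.5125, -0.0301, 0.1723]
ee_rot: [[0.604, 0.797, -0.001], [0.797, -0.604, -0.0], [-0.001, -0.0, -1.0]]
wrist_force: [-5.6, -0.1, 3.6]
gripper_width: 0.0102
grasp_force: 38.7
[-0.0162  0.9077 -0.023 ] [ 0.5125 -0.0301  0.1723] [-5.6    -0.1379  3.6429]
```

```bash
python3 -m pendant '[[-0.01,-0.013,-0.005,0,0,0],[0,0,0,0,0,0]]' ; python3 -m pendant '[[0.015,-0.007,0,0,0,0],[0,0,0,0,0,0]]'; python3 -m pendant '[[0.015,-0.007,0,0,0,0],[0,0,0,0,0,0]]'
```

```text
time_s: 7.9
position: [0.5123, -0.0301, 0.1724]
ee_rot: [[0.604, 0.797, 0.001], [0.797, -0.604, -0.0], [0.0, 0.001, -1.0]]
wrist_force: [3.2, -0.5, -2.8]
gripper_width: 0.0099
grasp_force: 37.8
time_s: 8.15
position: [0.5124, -0.0293, 0.1724]
ee_rot: [[0.604, 0.797, 0.001], [0.797, -0.604, -0.001], [0.0, 0.001, -1.0]]
wrist_force: [4.6, -3.2, -5.8]
gripper_width: 0.0097
grasp_force: 37.5
time_s: 8.4
position: [0.5125, -0.0289, 0.1724]
ee_rot: [[0.604, 0.797, 0.001], [0.797, -0.604, -0.002], [-0.001, 0.001, -1.0]]
wrist_force: [4.5, -5.3, -5.4]
gripper_width: 0.0099
grasp_force: 37.5
```

```bash
python3 -m pendant '[[0.004,0.005,0.003,0,0,0],[0,0,0,0,0,0]]' ; python3 -m pendant '[[0.008,-0.004,0,0,0,0],[0,0,0,0,0,0]]'
```

```text
time_s: 8.65
position: [0.5126, -0.0288, 0.1724]
ee_rot: [[0.604, 0.797, -0.0], [0.797, -0.604, -0.001], [-0.001, 0.001, -1.0]]
wrist_force: [0.7, -5.2, -1.5]
gripper_width: 0.0097
grasp_force: 38.0
time_s: 8.9
position: [0.5126, -0.0287, 0.1724]
ee_rot: [[0.604, 0.797, -0.0], [0.797, -0.604, -0.002], [-0.002, 0.001, -1.0]]
wrist_force: [1.2, -7.0, -2.9]
gripper_width: 0.0098
grasp_force: 37.9
```

```bash
python3 -m pendant '[[0.006,-0.003,0,0,0,0.035],[0,0,0,0,0,0.035],[0,0,0,0,0,0.035],[0,0,0,0,0,0]]' ; python3 -m pendant '[[0,0,0,0,0,0.035],[0,0,0,0,0,0.035],[0,0,0,0,0,0]]'
```

```text
time_s: 9.4
position: [0.5127, -0.0286, 0.1724]
ee_rot: [[0.685, 0.729, -0.0], [0.729, -0.685, -0.003], [-0.002, 0.002, -1.0]]
wrist_force: [1.7, -8.2, -2.4]
gripper_width: 0.0099
grasp_force: 37.9
time_s: 9.78
position: [0.5128, -0.0286, 0.1724]
ee_rot: [[0.734, 0.679, -0.0], [0.679, -0.734, -0.003], [-0.002, 0.002, -1.0]]
wrist_force: [1.1, -9.1, -1.7]
gripper_width: 0.0102
grasp_force: 37.9
```

```bash
python3 -m pendant '[[0,0,0,0,0,0.03],[0,0,0,0,0,0.03],[0,0,0,0,0,0]]' ; python3 -m pendant '[[0,0,0,0,0,0.025],[0,0,0,0,0,0.025],[0,0,0,0,0,0]]'
```

```text
time_s: 10.15
position: [0.5128, -0.0286, 0.1724]
ee_rot: [[0.773, 0.634, -0.0], [0.634, -0.773, -0.003], [-0.002, 0.002, -1.0]]
wrist_force: [1.2, -9.6, -2.0]
gripper_width: 0.0102
grasp_force: 37.9
time_s: 10.52
position: [0.5128, -0.0286, 0.1724]
ee_rot: [[0.804, 0.595, -0.0], [0.595, -0.804, -0.003], [-0.002, 0.002, -1.0]]
wrist_force: [2.3, -7.8, -2.4]
gripper_width: 0.0099
grasp_force: 37.8
```

```bash
python3 -m pendant '[[0,0,0,0,0,0.025],[0,0,0,0,0,0.025],[0,0,0,0,0,0]]' ; python3 -m pendant '[[0,0,0,0,0,0.025],[0,0,0,0,0,0.025],[0,0,0,0,0,0]]'
```

```text
time_s: 10.9
position: [0.5128, -0.0287, 0.1724]
ee_rot: [[0.833, 0.554, 0.0], [0.554, -0.833, -0.003], [-0.002, 0.002, -1.0]]
wrist_force: [1.8, -8.7, -3.5]
gripper_width: 0.0099
grasp_force: 37.8
time_s: 11.28
position: [0.5129, -0.0287, 0.1724]
ee_rot: [[0.859, 0.511, 0.0], [0.511, -0.859, -0.003], [-0.001, 0.003, -1.0]]
wrist_force: [1.3, -8.9, -2.8]
gripper_width: 0.0099
grasp_force: 37.8
```

```bash
python3 -m pendant '[[0,0,0,0,0,0.025],[0,0,0,0,0,0.025],[0,0,0,0,0,0]]' ; python3 -m pendant '[[0,0,0,0,0,0.025],[0,0,0,0,0,0.025],[0,0,0,0,0,0]]'
```

```text
time_s: 11.65
position: [0.5129, -0.0288, 0.1724]
ee_rot: [[0.884, 0.468, 0.0], [0.468, -0.884, -0.003], [-0.001, 0.003, -1.0]]
wrist_force: [1.3, -8.9, -3.3]
gripper_width: 0.0102
grasp_force: 37.8
time_s: 12.02
position: [0.5129, -0.0286, 0.1724]
ee_rot: [[0.906, 0.423, 0.0], [0.423, -0.906, -0.003], [-0.001, 0.003, -1.0]]
wrist_force: [1.6, -9.2, -3.1]
gripper_width: 0.0102
grasp_force: 37.8
```

```bash
python3 -c "
from h import *
s=ctrl.read_state();print(s['moment'])"
```

```text
[-1.5411 -0.3996 -0.0106]
```

```bash
python3 -m pendant '[[0,0,0,0,0,0.025],[0,0,0,0,0,0.025],[0,0,0,0,0,0.025],[0,0,0,0,0,0]]' ; python3 -m pendant '[[0,0,0,0,0,0.025],[0,0,0,0,0,0.025],[0,0,0,0,0,0]]'
```

```text
time_s: 12.52
position: [0.5131, -0.0281, 0.1724]
ee_rot: [[0.935, 0.354, 0.001], [0.354, -0.935, -0.002], [0.0, 0.002, -1.0]]
wrist_force: [3.1, -6.0, -4.4]
gripper_width: 0.0099
grasp_force: 37.7
time_s: 12.9
position: [0.5132, -0.0275, 0.1724]
ee_rot: [[0.952, 0.307, 0.001], [0.307, -0.952, -0.001], [0.001, 0.001, -1.0]]
wrist_force: [3.8, -2.8, -4.0]
gripper_width: 0.0098
grasp_force: 37.7
```

```bash
python3 -m pendant '[[0.013,-0.013,0.005,0,0,0],[0,0,0,0,0,0]]'; python3 -m pendant '[[0.009,-0.014,0,0,0,0],[0,0,0,0,0,0]]'
```

```text
time_s: 13.15
position: [0.5136, -0.0264, 0.1723]
ee_rot: [[0.952, 0.308, 0.001], [0.308, -0.952, -0.001], [0.0, 0.001, -1.0]]
wrist_force: [2.0, -3.8, 0.2]
gripper_width: 0.01
grasp_force: 38.1
time_s: 13.4
position: [0.5138, -0.0253, 0.1723]
ee_rot: [[0.951, 0.308, 0.001], [0.308, -0.951, -0.0], [0.001, 0.001, -1.0]]
wrist_force: [2.9, -4.6, -0.2]
gripper_width: 0.0096
grasp_force: 38.2
```

```bash
python3 -m pendant '[[0.012,-0.013,0,0,0,0],[0,0,0,0,0,0]]'; python3 -m pendant '[[0.012,-0.013,0,0,0,0],[0,0,0,0,0,0]]'
```

```text
time_s: 13.65
position: [0.5142, -0.024, 0.1723]
ee_rot: [[0.951, 0.308, 0.0], [0.308, -0.951, 0.0], [0.0, -0.0, -1.0]]
wrist_force: [1.7, -2.9, 2.6]
gripper_width: 0.0099
grasp_force: 38.5
time_s: 13.9
position: [0.5144, -0.0228, 0.1722]
ee_rot: [[0.951, 0.308, -0.0], [0.308, -0.951, 0.0], [0.0, -0.0, -1.0]]
wrist_force: [0.1, -1.3, 4.0]
gripper_width: 0.01
grasp_force: 38.8
```

```bash
python3 -m pendant '[[0,0,0,0,0,0],[0,0,0,0,0,0],[0,0,0,0,0,0],[0,0,-0.3,0,0,0],[0,0,-0.4,0,0,0],[0,0,0,0,0,0]]' 0.45 20
python3 -c "
from h import *
plan([.530,.042,.215],-44,6)"
```

```text
time_s: 14.65
position: [0.5162, -0.0234, 0.2176]
ee_rot: [[0.951, 0.308, 0.005], [0.308, -0.951, -0.001], [0.005, 0.002, -1.0]]
wrist_force: [0.2, -0.5, -1.0]
gripper_width: 0.0384
grasp_force: 0.0
[0.092, -0.161, 0.007, 0.0, 0.0, 0.18]
[0.062, -0.175, 0.007, 0.0, 0.0, 0.18]
[0.03, -0.183, 0.007, 0.0, 0.0, 0.18]
[-0.004, -0.186, 0.007, 0.0, 0.0, 0.18]
[-0.037, -0.182, 0.007, 0.0, 0.0, 0.18]
[-0.069, -0.172, 0.007, 0.0, 0.0, 0.18]
```

```bash
python3 -m pendant '[[0.09,-0.16,0,0,0,0.18],[0.06,-0.175,0,0,0,0.18],[0.03,-0.18,0,0,0,0.18],[0,-0.185,0,0,0,0.18],[-0.04,-0.18,0,0,0,0.18],[-0.07,-0.17,0,0,0,0.18],[0,0,0,0,0,0],[0,0,0,0,0,0]]'
python3 - <<'E'
from h import *
im,d=imaging.get_image("side"); u,v=proj("side",[.519,0.01,.18])[0].astype(int)
cv2.imwrite("pics/s2.png",cv2.resize(im[v-45:v+35,u-50:u+50,::-1],None,fx=7,fy=7,interpolation=cv2.INTER_CUBIC))
for t in("dial_b","pointer_b"): print(t,[(x["p"],np.array(x["at"])) for x in landmark_of("side",t)])
plan([.530,.042,.172],-44,3)
E
```

```text
time_s: 15.65
position: [0.5277, 0.0415, 0.2138]
ee_rot: [[0.723, -0.691, -0.0], [-0.691, -0.723, -0.0], [-0.0, 0.0, -1.0]]
wrist_force: [-0.3, -0.6, -0.2]
gripper_width: 0.0386
grasp_force: 0.0
dial_b [(0.56, array([ 0.5188, -0.0219,  0.1623])), (0.56, array([0.5294, 0.0416, 0.1627]))]
pointer_b [(0.51, array([ 0.4953, -0.0315,  0.191 ])), (0.45, array([0.5451, 0.029 , 0.1905]))]
[0.006, -0.011, 0.233, 0.0, 0.0, 0.001]
[0.006, -0.011, 0.233, 0.0, 0.0, 0.001]
[0.006, -0.011, 0.233, 0.0, 0.0, 0.001]
```

View pics/s2.png

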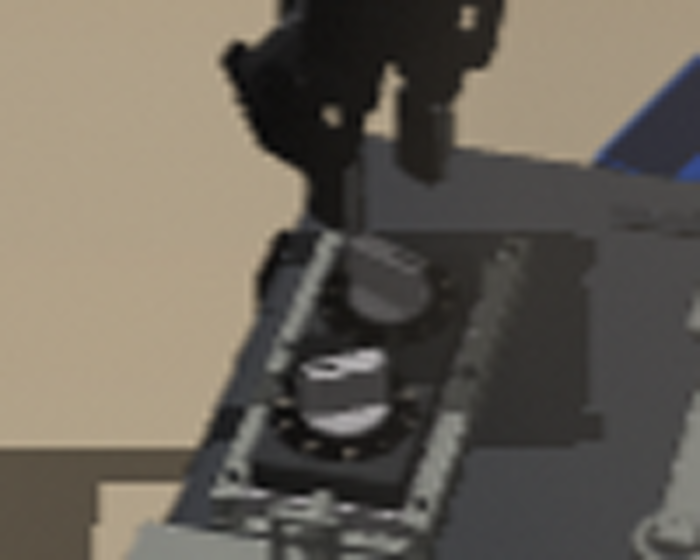

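Dial_a, at (345,390), now points close to its figure, and the bolt has moved. Dial_b, at (390,275), is in shadow below the fingers where I expected it. I'll lower the tool and grip.

```bash
python3 -m pendant '[[0.02,-0.03,0.2,0,0,0],[0,0,0.2,0,0,0],[0,0,0.17,0,0,0],[0,0,0.13,0,0,0],[0,0,0,0,0,0],[0,0,0,0,0,0]]'; python3 -m pendant '[[0,0,0,0,0,0],[0,0,0,0,0,0],[0,0,0,0,0,0],[0,0,0,0,0,0]]' 0 20
```

```text
time_s: 16.55
position: [0.5302, 0.0422, 0.1724]
ee_rot: [[0.72, -0.694, 0.001], [-0.694, -0.72, -0.0], [0.0, -0.0, -1.0]]
wrist_force: [-0.6, 0.1, -0.1]
gripper_width: 0.0387
grasp_force: 0.0
time_s: 17.05
position: [0.5303, 0.0422, 0.1726]
ee_rot: [[0.72, -0.694, 0.001], [-0.694, -0.72, 0.0], [0.001, -0.001, -1.0]]
wrist_force: [-0.5, 0.3, 4.8]
gripper_width: 0.0106
grasp_force: 25.0
```

```bash
python3 -m pendant '[[0,0,-0.005,0,0,0],[0,0,0,0,0,0],[0,0,0,0,0,-0.08],[0,0,0,0,0,-0.08],[0,0,0,0,0,-0.08],[0,0,0,0,0,-0.08],[0,0,0,0,0,-0.08],[0,0,0,0,0,-0.08],[0,0,0,0,0,0]]' 0 35
```

```text
time_s: 18.18
position: [0.5304, 0.0424, 0.1726]
ee_rot: [[0.959, -0.284, 0.001], [-0.284, -0.959, 0.0], [0.001, -0.001, -1.0]]
wrist_force: [2.1, 1.1, 3.8]
gripper_width: 0.0102
grasp_force: 38.6
```

```bash
python3 -m pendant '[[0,-0.017,-0.004,0,0,0],[0,0,0,0,0,0]]'; python3 -m pendant '[[0,-0.01,0,0,0,0],[0,0,0,0,0,0]]'; python3 -m pendant '[[0,-0.008,0,0,0,0],[0,0,0,0,0,0]]'
```

```text
time_s: 18.42
position: [0.5305, 0.0427, 0.1727]
ee_rot: [[0.959, -0.284, 0.001], [-0.284, -0.959, -0.001], [0.001, 0.001, -1.0]]
wrist_force: [3.2, -3.6, 3.5]
gripper_width: 0.0103
grasp_force: 38.5
time_s: 18.68
position: [0.5306, 0.0432, 0.1727]
ee_rot: [[0.959, -0.284, 0.0], [-0.284, -0.959, -0.001], [0.001, 0.001, -1.0]]
wrist_force: [2.0, -3.5, 4.0]
gripper_width: 0.01
grasp_force: 38.6
time_s: 18.92
position: [0.5306, 0.0433, 0.1727]
ee_rot: [[0.959, -0.284, 0.0], [-0.284, -0.959, -0.001], [0.001, 0.001, -1.0]]
wrist_force: [1.9, -5.7, 4.2]
gripper_width: 0.0102
grasp_force: 38.6
```

```bash
python3 -m pendant '[[0,-0.007,0,0,0,0],[0,0,0,0,0,0]]';  python3 -m pendant '[[0,0,0,0,0,-0.05],[0,0,0,0,0,-0.05],[0,0,0,0,0,-0.05],[0,0,0,0,0,-0.05],[0,0,0,0,0,0]]'
```

```text
time_s: 19.18
position: [0.5307, 0.0434, 0.1727]
ee_rot: [[0.959, -0.284, -0.0], [-0.284, -0.959, -0.002], [0.0, 0.002, -1.0]]
wrist_force: [1.7, -6.8, 4.4]
gripper_width: 0.0097
grasp_force: 38.7
time_s: 19.8
position: [0.5307, 0.0436, 0.1726]
ee_rot: [[0.996, -0.087, -0.0], [-0.087, -0.996, -0.002], [0.0, 0.002, -1.0]]
wrist_force: [1.7, -7.2, 3.8]
gripper_width: 0.0103
grasp_force: 38.7
```

```bash
python3 -m pendant '[[0,0,0,0,0,-0.025],[0,0,0,0,0,-0.025],[0,0,0,0,0,-0.025],[0,0,0,0,0,0]]';  python3 -m pendant '[[0,0,0,0,0,-0.025],[0,0,0,0,0,-0.025],[0,0,0,0,0,0]]'; python3 -m pendant '[[0,0,0,0,0,-0.025],[0,0,0,0,0,-0.025],[0,0,0,0,0,0]]'
```

```text
time_s: 20.3
position: [0.5307, 0.0439, 0.1727]
ee_rot: [[1.0, -0.013, 0.0], [-0.013, -1.0, -0.001], [0.0, 0.001, -1.0]]
wrist_force: [2.1, -4.7, 3.8]
gripper_width: 0.0097
grasp_force: 38.7
time_s: 20.68
position: [0.5308, 0.0444, 0.1727]
ee_rot: [[0.999, 0.038, 0.0], [0.038, -0.999, -0.0], [0.0, 0.0, -1.0]]
wrist_force: [3.0, -3.7, 4.2]
gripper_width: 0.0103
grasp_force: 38.6
time_s: 21.05
position: [0.5309, 0.0447, 0.1727]
ee_rot: [[0.996, 0.088, 0.001], [0.088, -0.996, 0.0], [0.001, -0.0, -1.0]]
wrist_force: [3.8, -3.6, 4.2]
gripper_width: 0.0103
grasp_force: 38.6
```

```bash
python3 -m pendant '[[0.008,-0.016,0,0,0,0],[0,0,0,0,0,0]]';  python3 -m pendant '[[0.007,-0.016,0,0,0,0],[0,0,0,0,0,0]]'
```

```text
time_s: 21.3
position: [0.5311, 0.0457, 0.1726]
ee_rot: [[0.996, 0.088, 0.0], [0.088, -0.996, 0.0], [0.0, -0.0, -1.0]]
wrist_force: [3.6, -3.6, 3.2]
gripper_width: 0.0101
grasp_force: 38.7
time_s: 21.55
position: [0.5313, 0.0466, 0.1726]
ee_rot: [[0.996, 0.088, -0.0], [0.088, -0.996, -0.0], [-0.0, 0.0, -1.0]]
wrist_force: [2.4, -3.1, 5.1]
gripper_width: 0.0099
grasp_force: 38.8
```

```bash
python3 -m pendant '[[0.008,-0.016,-0.005,0,0,0],[0.006,-0.016,0,0,0,0],[0.006,-0.016,0,0,0,0],[0,0,0,0,0,0]]';  python3 -m pendant '[[0.006,-0.016,0,0,0,0],[0.006,-0.016,0,0,0,0],[0.006,-0.016,0,0,0,0],[0,0,0,0,0,0]]'; python3 -m pendant '[[0.006,-0.016,0,0,0,0],[0.006,-0.016,0,0,0,0],[0.006,-0.016,0,0,0,0],[0,0,0,0,0,0]]'
```

```text
time_s: 22.05
position: [0.5322, 0.0499, 0.1727]
ee_rot: [[0.996, 0.088, -0.0], [0.088, -0.996, 0.0], [-0.0, -0.0, -1.0]]
wrist_force: [1.2, -2.0, 3.9]
gripper_width: 0.0102
grasp_force: 38.5
time_s: 22.55
position: [0.5329, 0.0528, 0.1727]
ee_rot: [[0.996, 0.088, -0.001], [0.088, -0.996, 0.0], [-0.001, -0.0, -1.0]]
wrist_force: [0.0, -1.1, 4.1]
gripper_width: 0.0099
grasp_force: 38.5
time_s: 23.05
position: [0.5336, 0.0557, 0.1726]
ee_rot: [[0.996, 0.088, -0.001], [0.088, -0.996, 0.0], [-0.001, -0.0, -1.0]]
wrist_force: [-1.8, -0.6, 3.6]
gripper_width: 0.0102
grasp_force: 38.6
```

```bash
python3 -m pendant '[[0.004,-0.016,0,0,0,0],[0.005,-0.016,0,0,0,0],[0,0,0,0,0,0]]';  python3 -m pendant '[[0.004,-0.016,0,0,0,0],[0,0,0,0,0,0]]'; python3 -m pendant '[[0.004,-0.01,0,0,0,0],[0,0,0,0,0,0]]'
```

```text
time_s: 23.42
position: [0.5341, 0.0576, 0.1726]
ee_rot: [[0.996, 0.088, -0.001], [0.088, -0.996, 0.0], [-0.001, -0.0, -1.0]]
wrist_force: [-2.8, -0.3, 2.5]
gripper_width: 0.0098
grasp_force: 38.5
time_s: 23.68
position: [0.5343, 0.0585, 0.1727]
ee_rot: [[0.996, 0.088, -0.0], [0.088, -0.996, 0.0], [-0.0, -0.0, -1.0]]
wrist_force: [-4.2, -1.7, 2.7]
gripper_width: 0.0098
grasp_force: 38.4
time_s: 23.92
position: [0.5344, 0.0585, 0.1727]
ee_rot: [[0.996, 0.087, -0.001], [0.087, -0.996, -0.001], [-0.001, 0.001, -1.0]]
wrist_force: [-4.8, -3.4, 3.6]
gripper_width: 0.0102
grasp_force: 38.5
```

```bash
python3 -m pendant '[[-0.006,-0.009,0,0,0,0],[0,0,0,0,0,0]]'; python3 -m pendant '[[0,0,0,0,0,0],[0,0,0,0,0,0],[0,0,0,0,0,0],[0,0,-0.3,0,0,0],[0,0,-0.6,0,0,0],[0,0,-0.6,0,0,0],[-1,0,-0.3,0,0,0],[-1,0,0,0,0,0],[0,0,0,0,0,0],[0,0,0,0,0,0]]' 0.45 20
python3 - <<'E'
from h import *
for c in("top","side"):
    im,d=imaging.get_image(c)
    for t in("dial_b","bolt"): print(c,t,[(x["p"],np.array(x["at"])) for x in landmark_of(c,t)])
u,v=proj("side",[.52,0.02,.17])[0].astype(int)
cv2.imwrite("pics/s3.png",cv2.resize(im[v-40:v+40,u-50:u+50,::-1],None,fx=7,fy=7,interpolation=cv2.INTER_CUBIC))
E
```

```text
time_s: 24.18
position: [0.5343, 0.0586, 0.1727]
ee_rot: [[0.996, 0.087, -0.0], [0.087, -0.996, -0.002], [-0.0, 0.002, -1.0]]
wrist_force: [-2.8, -4.9, 2.0]
gripper_width: 0.01
grasp_force: 38.3
time_s: 25.42
position: [0.4155, 0.0491, 0.2825]
ee_rot: [[0.996, 0.088, 0.003], [0.088, -0.996, 0.0], [0.003, 0.0, -1.0]]
wrist_force: [0.6, -0.4, 0.1]
gripper_width: 0.0385
grasp_force: 0.0
top dial_b [(0.47, array([ 0.5189, -0.0044,  0.1637]))]
top bolt [(0.79, array([0.5236, 0.0251, 0.1276])), (0.4, array([ 0.5024, -0.0801,  0.1536]))]
side dial_b [(0.68, array([ 0.5208, -0.0072,  0.1652])), (0.66, array([ 0.709 ,  0.2691, -0.0001])), (0.62, array([0.5308, 0.055 , 0.1651]))]
side bolt [(0.73, array([0.5265, 0.0264, 0.1253])), (0.66, array([ 0.5768, -0.0143, -0.0029])), (0.65, array([0.5322, 0.0561, 0.1665]))]
```

View pics/s3.png

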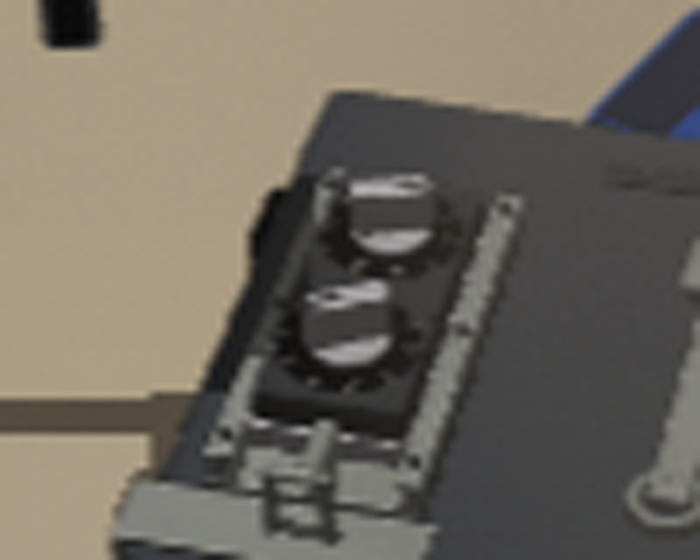

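The bolt is clear of the staple: its pin tip is at about (320,450) and the staple at (300,505). The bolt stopped against its end stop and the gripper is clear.

```bash
python3 -c "
from h import *
print(ctrl.hand_in())"
```

```text
the job is handed in; nothing more can be done
None
```

The tool case is unlocked: the bolt is drawn clear of the staple to its end stop, about 24 mm by arm travel and camera, with wrist readings under about 10 N throughout. The gripper has let go and is clear, the bystanders were never approached, and I handed the job in at about 26 s; hand-in returned no verdict.

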